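# Hold a spread snap ring over the groove of a drinks-pump shaft

### The job

Turn the shaft-lock knob on the pump block clockwise (seen from above) until it clicks past its detent and reaches its stop. Then take the upright snap-ring pliers from the tray, squeeze the handles fully so that the ring on their tips is spread, lower the ring over the pump's upright shaft stub until it is level with the groove, and finish holding it there: pliers upright and still squeezed, ring spread around the groove, carried by the gripper alone and not resting or pushing on the pump. Leave the sauce bottle, tea cup and spice jar where they stand.

Things in the scene. Friction and masses are not known exactly. Their poses are not given: they have to be found in the camera images.
- pump: Aluminium drinks-pump block fixed on the table, 100 mm (its x) by 230 mm (its y) by 45 mm high; origin at the centre of its underside, z up. On its flat top: the upright steel shaft stub at y = +70 mm, the shaft-lock knob at y = -70 mm. It may stand to the left or the right of the robot's x axis, turned either way.
- groove (a point): Point on the axis of the shaft stub (30 mm diameter), at mid-height of its groove (24 mm diameter, 9 mm high); axes as the pump's. 28 mm above the block's top, 73 mm above the table. The shaft's top is 17.5 mm above this point, its last 6 mm tapered to 21 mm diameter. A collar 48 mm in diameter at its foot ends 22 mm below this point.
- lock_knob (a joint): Angle of the shaft-lock knob (rad), growing as it is turned clockwise seen from above: starts near 0 (unlocked), resistance rises to a hump (up to about 0.15 N m, most at 0.3; top at 0.6), then it clicks over and falls to its locked stop at 1.2.
- knob_grip (a point): Point on the vertical axis of the shaft-lock knob, at the middle of its grip bar; turns with the knob. The black bar lies along this frame's x axis, 44 mm long, 14 mm thick (y), 34 mm high (top 15 mm above this point), on a disc of 42 mm diameter. This point is 31 mm above the block's top (76 mm above the table).
- tray: Low square wooden tray fixed on the table, 160 by 160 mm, 14 mm high, walls 6 mm, floor 6 mm thick; origin at the centre of its underside. The pliers stand in it.
- pliers_grip (a point): Half-way between the two black plier handles at mid-height of their grips; z up along the pliers, y from right handle to left. Squeeze along y. Each is 48 mm high (24 above and below this point), 16 mm wide in x. At rest they measure 50 mm over their outer faces here (58 at their tops), squeezed to the hard stop 34 mm, faces then upright. A spring resists with 4 rising to 9 N.
- ring_centre (a point): Centre of the snap ring's opening when spread, at mid-thickness, 125 mm straight below pliers_grip; axes as pliers_grip. The ring is of 3.6 mm steel wire, lies level and stays on the plier tips; its lugs point to +x. At rest its opening is 27 mm (too small for the shaft); fully spread it clears the 30 mm shaft by 2 mm all round. Any yaw about the shaft will do.
- jaw_left (a joint): Angle of the left plier lever (rad): 0 at rest, about 0.164 at the stop with handles fully squeezed and ring fully spread; the right lever mirrors it.
- pliers: Loose snap-ring pliers, about 200 g, 150 mm high, standing upright in the tray on the ring clipped to their tips. This is their middle part, which carries levers and ring; origin on the pliers' axis at the ring's underside, z up along the pliers. Pivot boss (20 mm diameter) 80 mm above the origin; pliers_grip 127 mm above it.
- sauce_bottle: Bystander: amber sauce bottle, 48 mm diameter, 100 mm high; origin at the centre of its underside.
- tea_cup: Bystander: white cup, 72 mm diameter, 70 mm high; origin at the centre of its underside.
- spice_jar: Bystander: glass jar with a steel lid, 44 mm diameter, 70 mm high; origin at the centre of its underside.
Mind the look-alikes: they are no part of the job. What is meant by the tray is not red, and is the smaller of those in its own colour.

How it is judged:
On the way, in this order (a step that is already met when the one before it is completed fails the run):
1. the lock knob is turned past its click, to within 0.2 rad of its stop, with the pliers not yet lifted (value of joint lock_knob above 1 rad and distance of pliers from where it was at the start of the episode below 0.05 m), for 0.2 s.
2. the pliers are lifted clear of the tray by the fingers, with the ring spread (z of ring_centre in the frame of tray above 0.03 m and value of joint jaw_left above 0.12 rad and contact force between the fingers and pliers above 3 N), for 0.2 s.
At the end, for the whole second after the job is handed in: lock knob within 0.2 rad of its stop; fingers hold the squeezed pliers (over 3 N, lever above 0.12 rad), still, within 0.12 rad of upright; ring centre within 3.5 mm of the shaft axis and of the groove's mid-height; pliers press on the pump with under 4 N (value of joint lock_knob above 1 rad and value of joint jaw_left above 0.12 rad and horizontal distance between ring_centre and groove below 0.0035 m and z of ring_centre in the frame of groove between -0.0035 and 0.0035 m and angle between ring_centre's own z axis and vertical below 0.12 rad and contact force between the fingers and pliers above 3 N and contact force between pliers and pump below 4 N and linear speed of pliers below 0.02 m/s); the arm keeps its last pose, push and grip.
It fails at once if a bystander (sauce bottle, tea cup, spice jar) is moved by more than 20 mm (distance of any of sauce_bottle, tea_cup, spice_jar from where it was at the start of the episode above 0.02 m).
It also fails if it takes over 61 s, if anything falls off the work surface, if the arm or the gripper's body presses on something with over 40 N, if the wrist force passes 120 N, or if a joint passes its speed limit or range.

### The arm

A 6-joint arm with a two-finger parallel gripper is mounted at the origin on the work surface. World frame = base frame: x ahead of the robot, y to its left, z up, the work surface at z = 0. Lengths are in m, angles in rad, forces in N, time in s.
With the tool pointing down it reaches from about 0.4 to 0.825 m from the base axis. Payload 7 kg.
Tool frame: the origin (TCP) lies on the front face of the gripper's body, between the roots of the fingers; the fingertips stand 66 mm ahead of it and the grasp point (between the pads) lies ctrl.pinch_z ahead of it (ctrl.pinch_z is the distance from the TCP to the grasp point, in m); z points along the fingers, y is the direction in which the jaws open and shut (so a half turn about z gives the same grasp; the last joint's range is limited). The gripper opens to 88 mm and grips with 3 to 60 N. Pads are 19 mm wide; open, the fingers measure 130 mm over their backs; the gripper's body (78 mm by 193 mm) begins 47 mm behind the grasp point.
Start: joints at [-0.999, 0.359, 0.012, 0, -1.224, -0.288], TCP at [0.189, -0.648, 0.292] pointing down, gripper open.
Joint ranges: [-3.07, 3.07], [-1.43, 2.12], [-1.02, 1.25], [-3.03, 1.67], [-3.05, -0], [-3.03, 3.03]. Speed limits (rad/s): [2.39, 2.39, 3.01, 3.14, 3.14, 3.14].

### API

Orientations are given as a unit quaternion [x, y, z, w].
In Python, from plant import ctrl, cams, job_done gives the robot as it stands. The module is installed in compiled form; this text tells all that it offers.
- The arm moves only by the tool servo_tool, never from a script. Its arguments are lists of equal length, an entry for each row: "offset": the shift along the tool's x, y, z as a fraction of full scale, a list of three; "twist": the turn about the tool's z as a fraction of full scale. In form: {"offset": [[x, y, z], ...], "twist": [twist, ...]}. A call has exactly 10 rows; each row shifts and turns the commanded pose from where the row before left it, along the tool's axes as they then stand; what a row does not reach is not made up. Full scale, the value 1, is 40 mm for a shift and 10 degrees for a turn. A row lasts 1/8 s, in which the tool goes at most 62.5 mm and 10.7 degrees, less where a joint would pass 70% of its speed; a pose out of reach is approached as far as the arm can. A call with a number of a shift or a turn outside -1 to 1 is refused whole. A call with a gripper value outside its range is refused whole. "claw" is the closure, from 0 (fully open) to 1 (shut), set as the call begins (left out, the last holds). The fingers move at their own pace and stop on an object; "force" is the grip in N (left out, the last holds). Time passes only in rows, so rows that do not move let the fingers close, or fill a call up. It gives the time, the measured TCP pose, the force and the opening at its end, in the units of the state.
- ctrl.state(): the state, without advancing time (a new reading comes with each control period).
- cams.get_image(name): name is "scene" or "top" or "wrist"; returns a dict with "color" (400x640x3 uint8, red, green, blue), "depth" (400x640 float32, m along the optical axis (not along the pixel's ray), 0 where there is no reading), "intrinsics" (3x3 intrinsics, pixels), "R" (3x3) and "t" (3): a world point X has camera coordinates R X + t. Camera axes: x right, y down, z forward; pixel columns grow to the right and rows downward; lengths in m; the calibration is good to about 2 mm. A picture is of the moment at which its call begins.
- job_done(): hands the job in, once; it reports no verdict.
Trained networks look in the newest picture that a camera, given by its name, has taken for a name from the list of things; names that differ only in an ending like _2 or _b are one class to them, and where a whole thing is asked for, a point or a joint stands for the part that bears it (a point fixed in the world has none). Each returns a list of dicts, best first, with "conf" (0 to 1); they miss things now and then, are a little off and sometimes report something else, mostly with a low value. They report only what shows in the picture. A call takes as long as a camera call. They do not tell look-alikes from the thing itself.
- cams.find_in(label, camera): "extent" ([left, top, right, bottom] in pixels, round what is visible of it).
- cams.pinpoint(label, camera): "pixel" ([column, row] in pixels: a listed point, or the origin of a listed thing).
The state is a dict: "clock": time; "joint_pos": joint angles; "dq": joint speeds; "joint_torque": joint torques, N m; "tool_pos": TCP position; "tool_rot": TCP orientation; "force": force on the tool from outside, world axes, zero at the start; "torque": the same for the moment, N m; "grip_width": finger opening in m.
Only numpy, scipy, OpenCV 4.12 (cv2) and the standard library are available. Lean on these libraries where they do the work, as an engineer would, in place of code of your own. Each camera call takes 0.05 s, during which the arm holds its last target. There are 200 camera calls.

## Working session

There is one attempt and no reset: what is moved stays moved. The work goes in short steps, Python scripts to look and compute and a tool call to move; the robot and the scene stay as the last step left them, time stands still between calls to the robot, and variables do not carry over. Pictures are saved under pics/ and viewed, about 8 in all and at most 12, crops included, and the job is handed in when it is done.

Besides the shell and the picture viewer there is one more tool, called by a JSON object that holds its "op" and its "data". servo_tool: Moves the arm, as the interface text tells. Shift numbers are shares of 40 mm and turn numbers shares of 10 degrees, none past 1 either way. Its arguments: {"type":"object","properties":{"offset":{"type":"array","items":{"type":"array","items":{"type":"number"}}},"twist":{"type":"array","items":{"type":"number"}},"claw":{"type":"number"},"force":{"type":"number"}},"required":["offset","twist"]}

```bash
mkdir -p pics; cat > h.py <<'E'
import numpy as np, cv2
from plant import ctrl, cams
def unproj(im,px,z=None):
    K,R,t=im["intrinsics"],np.array(im["R"]),np.array(im["t"])
    d=np.linalg.inv(K)@np.array([px[0],px[1],1.]); c=-R.T@t; w=R.T@d
    if z is None:
        u,v=int(round(px[0])),int(round(px[1])); p=im["depth"][max(v-1,0):v+2,max(u-1,0):u+2]; s=np.median(p)
    else: s=(z-c[2])/w[2]
    return c+s*w
def proj(im,X):
    p=im["intrinsics"]@(np.array(im["R"])@np.array(X)+im["t"]); return p[:2]/p[2]
def tri(obs):
    A=[];b=[]
    for im,px in obs:
        K,R,t=im["intrinsics"],np.array(im["R"]),np.array(im["t"]); c=-R.T@t
        w=R.T@np.linalg.inv(K)@np.array([px[0],px[1],1.]); w/=np.linalg.norm(w); P=np.eye(3)-np.outer(w,w); A.append(P);b.append(P@c)
    A=sum(A);b=sum(b); return np.linalg.solve(A,b)
def save(im,name): cv2.imwrite("pics/"+name,im[...,::-1])
E
python3 - <<'E'
from h import *
print(ctrl.pinch_z, ctrl.state())
ims=[]
names=["pump","groove","lock_knob","knob_grip","tray","pliers_grip","ring_centre","pliers","sauce_bottle","tea_cup","spice_jar"]
for c in ("top","scene"):
    im=cams.get_image(c); ims.append(im["color"])
    print(c, (-np.array(im["R"]).T@im["t"]).round(3))
    for n in names:
        for r in cams.pinpoint(n,c)[:3]:
            print(n,np.round(r["pixel"],1),round(r["conf"],2),unproj(im,r["pixel"]).round(3))
save(ims[0],"top.png"); save(ims[1],"scene.png")
E
```

```text
0.0468 {'clock': 0.0, 'joint_pos': array([-9.98910710e-01,  3.59374133e-01,  1.10558516e-02, -3.47217812e-04,
       -1.22406963e+00, -2.88135255e-01]), 'dq': array([ 1.69122555e-04,  3.47181251e-05, -3.55144057e-04, -4.11805566e-05,
       -1.83320377e-03, -2.09845746e-04]), 'joint_torque': array([-1.33384838e-04, -5.82720816e+01,  2.93060714e+01,  6.99717432e+00,
        6.96364456e-03, -1.15057460e-04]), 'tool_pos': array([ 0.18887331, -0.64764611,  0.29123005]), 'tool_rot': array([-1.41341123e-01,  9.89960619e-01,  7.91393982e-04, -1.83380832e-04]), 'force': array([ 0.06689208, -0.3539902 ,  0.42163641]), 'torque': array([-0.02956227,  0.01804275,  0.03427027]), 'grip_width': 0.08772577585920904}
top [ 0.379 -0.095  1.109]
pump [237.2 173. ] 0.96 [0.559 0.156 0.045]
pump [356.7 196. ] 0.69 [ 0.486 -0.173  0.094]
groove [206.8 172.7] 0.9 [0.554 0.227 0.089]Traceback (most recent call last):
  File "<stdin>", line 9, in <module>
ValueError: it knows: groove, knob_grip, pliers, pliers_grip, pump, ring_centre, sauce_bottle, spice_jar, tea_cup, tray
```

```bash
python3 - <<'E'
from h import *
names=["pump","groove","knob_grip","tray","pliers_grip","ring_centre","pliers","sauce_bottle","tea_cup","spice_jar"]
for c in ("top","scene"):
    im=cams.get_image(c); save(im["color"],c+".png")
    np.savez(c+".npz",**im)
    print(c, (-np.array(im["R"]).T@im["t"]).round(3))
    for n in names:
        for r in cams.pinpoint(n,c)[:3]:
            print(n,np.round(r["pixel"],1),round(r["conf"],2),unproj(im,r["pixel"]).round(3))
print(ctrl.state()["clock"])
E
```

```text
top [ 0.379 -0.095  1.109]
pump [354.8 201.2] 0.66 [ 0.469 -0.165  0.133]
pump [239.7 170.7] 0.61 [0.566 0.149 0.045]
groove [202.4 172.1] 0.59 [0.555 0.239 0.09 ]
knob_grip [256.3 168.3] 0.57 [0.564 0.094 0.091]
tray [355.6 192. ] 0.95 [ 0.497 -0.171  0.09 ]
tray [441.7 166.9] 0.84 [ 0.577 -0.425  0.005]
tray [203.9 172.8] 0.21 [0.553 0.235 0.09 ]
pliers_grip [355.2 197.5] 0.53 [ 0.481 -0.168  0.111]
pliers_grip [378.4 121.4] 0.42 [ 0.702 -0.242  0.046]
ring_centre [356.4 199.5] 0.44 [ 0.477 -0.172  0.093]
pliers [353.2 198.5] 0.56 [ 0.476 -0.161  0.135]
sauce_bottle [279.1 118.2] 0.81 [0.707 0.035 0.072]
tea_cup [204.5 124.1] 0.71 [0.713 0.264 0.008]
spice_jar [380.8 119.1] 0.54 [ 0.701 -0.245  0.069]
scene [0.958 0.359 1.029]
pump [356.6 282.9] 0.68 [0.584 0.175 0.048]
groove [381.4 290.3] 0.89 [0.575 0.241 0.091]
knob_grip [334.6 259. ] 0.56 [0.586 0.099 0.09 ]
tray [210.4 168.4] 0.9 [ 0.574 -0.444  0.005]
tray [317.9 136.4] 0.6 [ 0.23  -0.272  0.007]
tray [277.6 199.1] 0.56 [ 0.515 -0.189  0.008]
pliers_grip [282.9 168.3] 0.5 [ 0.412 -0.267  0.001]
ring_centre [289.4 194.7] 0.69 [ 0.49  -0.16   0.033]
ring_centre [355.5 284.1] 0.37 [0.589 0.175 0.048]
pliers [284.2 194.2] 0.51 [ 0.488 -0.186  0.009]
sauce_bottle [282.  295.5] 0.85 [0.74  0.054 0.053]
tea_cup [348.9 350.6] 0.95 [0.721 0.262 0.006]
spice_jar [215.  235.7] 0.7 [ 0.732 -0.232  0.015]
spice_jar [289.2 172.7] 0.29 [ 0.412 -0.238  0.003]
1.25
```

View pics/top.png

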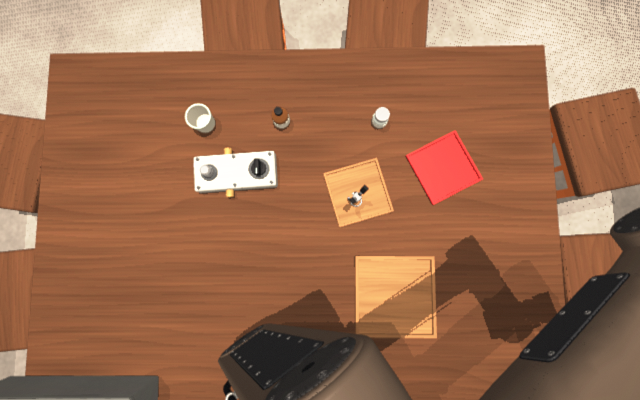

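View pics/scene.png

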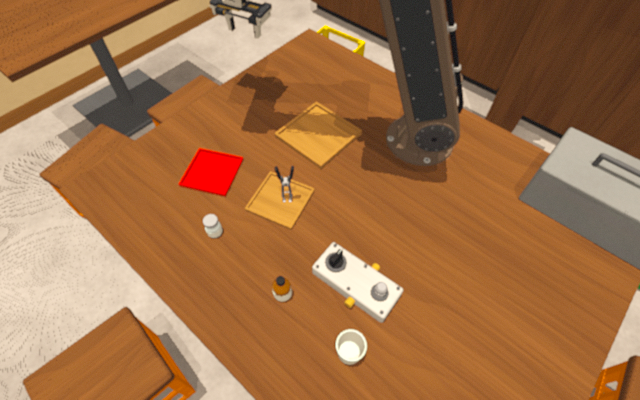

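The top view shows the pump at (235,171), with the shaft stub at (208,171) and the knob at (258,168). There are three candidate trays: red (445,166), small wooden (358,192) holding the pliers, and larger wooden (396,297). The one meant is the small wooden one: it isn't red, and it is the smaller of the two in its colour. I'll confirm that in a crop.

```bash
python3 - <<'E'
from h import *
im=np.load("top.npz"); s=np.load("scene.npz")
a=cv2.resize(im["color"][150:230,320:400],(400,400),interpolation=cv2.INTER_CUBIC)
b=cv2.resize(im["color"][130:210,195:275],(400,400),interpolation=cv2.INTER_CUBIC)
save(np.hstack([a,b]),"crop1.png")
w=cams.get_image("wrist"); c=-np.array(w["R"]).T@w["t"]; print("wrist cam",c,w["R"],w["intrinsics"])
print(im["intrinsics"])
from scipy.spatial.transform import Rotation as Ro
st=ctrl.state(); R=Ro.from_quat(st["tool_rot"]); print("cam in tool",R.inv().apply(c-st["tool_pos"]), (R.as_matrix().T@np.array(w["R"]).T).round(3))
# depth: pump top mask
H,W=im["depth"].shape; 
u,v=np.meshgrid(np.arange(W),np.arange(H)); d=im["depth"]; K=im["intrinsics"]
P=np.stack([(u-K[0,2])/K[0,0]*d,(v-K[1,2])/K[1,1]*d,d],-1); X=(P-im["t"])@im["R"]
m=(abs(X[...,2]-.045)<.008)&(X[...,0]>.48)&(X[...,0]<.64)&(X[...,1]>.0)&(X[...,1]<.33)
r=cv2.minAreaRect(X[m][:,:2].astype(np.float32)); print("pump",r, m.sum())
for lo,hi,n in((.06,.15,'knob'),):
  for y0,y1 in((.05,.15),(.17,.29)):
    m=(X[...,2]>lo)&(X[...,2]<hi)&(abs(X[...,0]-.56)<.05)&(X[...,1]>y0)&(X[...,1]<y1); print(m.sum(),X[m].mean(0),X[m].max(0))
m=(X[...,2]>.10)&(X[...,2]<.2)&(abs(X[...,0]-.49)<.08)&(abs(X[...,1]+.17)<.08); print("pl",m.sum(),X[m].round(3).tolist()[:40])
E
```

```text
wrist cam [ 0.10904016 -0.6701113   0.38394008] [[-2.80423296e-01  9.59876410e-01  2.28987172e-04]
 [ 9.13911812e-01  2.66922006e-01  3.05806870e-01]
 [ 2.93475679e-01  8.59646445e-02 -9.52093538e-01]] [[288.18078035   0.         316.5574012 ]
 [  0.         288.18078035 201.17807238]
 [  0.           0.           1.        ]]
[[387.2887414    0.         318.34325278]
 [  0.         387.2887414  191.75166663]
 [  0.           0.           1.        ]]
cam in tool [ 0.08292409  0.00113096 -0.0917726 ] [[ 0.    -0.952 -0.306]
 [ 1.     0.     0.   ]
 [-0.    -0.306  0.952]]
pump ((0.5732168555259705, 0.16508811712265015), (0.11131858080625534, 0.23059320449829102), 3.8112006187438965) 2481
126 [0.5705845  0.09312797 0.08296757] [0.59235561 0.11411343 0.09537715]
124 [0.56115627 0.23122582 0.08373532] [0.57546038 0.24816677 0.0940587 ]
pl 97 [[0.508, -0.185, 0.151], [0.507, -0.187, 0.154], [0.507, -0.19, 0.152], [0.505, -0.185, 0.15], [0.505, -0.187, 0.151], [0.505, -0.19, 0.151], [0.505, -0.192, 0.152], [0.504, -0.183, 0.144], [0.503, -0.185, 0.151], [0.502, -0.187, 0.154], [0.502, -0.189, 0.153], [0.502, -0.192, 0.154], [0.503, -0.195, 0.151], [0.503, -0.181, 0.132], [0.501, -0.183, 0.141], [0.501, -0.185, 0.143], [0.501, -0.188, 0.147], [0.5, -0.19, 0.149], [0.5, -0.192, 0.152], [0.5, -0.194, 0.153], [0.5, -0.197, 0.149], [0.501, -0.18, 0.121], [0.5, -0.182, 0.128], [0.5, -0.184, 0.136], [0.499, -0.186, 0.14], [0.498, -0.188, 0.146], [0.498, -0.19, 0.15], [0.497, -0.192, 0.153], [0.498, -0.195, 0.15], [0.498, -0.197, 0.149], [0.499, -0.18, 0.116], [0.499, -0.182, 0.123], [0.498, -0.184, 0.126], [0.497, -0.186, 0.135], [0.496, -0.188, 0.142], [0.496, -0.19, 0.145], [0.495, -0.192, 0.148], [0.496, -0.195, 0.146], [0.497, -0.18, 0.113], [0.497, -0.182, 0.118]]
```

View pics/crop1.png

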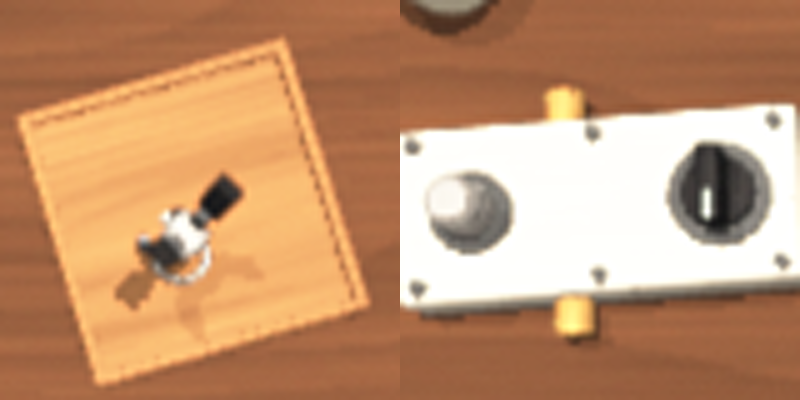

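```bash
cat >> h.py <<'E'
from scipy.spatial.transform import Rotation as Ro
def plan(target,yaw=None,rows=10,cmd=None):
    """yaw = world angle (deg) of tool y; prints rows of offsets and twist fractions from present pose, tool down"""
    st=ctrl.state(); p=np.array(st["tool_pos"]) if cmd is None else np.array(cmd[:3]); M=Ro.from_quat(st["tool_rot"]).as_matrix()
    y0=np.degrees(np.arctan2(M[1,1],M[0,1])) if cmd is None else cmd[3]
    d=0 if yaw is None else yaw-y0      # + = ccw ; tool z down -> twist = -d
    step=(np.array(target)-p)/rows; off=[];
    for i in range(rows):
        a=np.radians(y0+d*i/rows); y=np.array([np.cos(a),np.sin(a),0]); x=np.array([-np.sin(a),np.cos(a),0])
        off.append([round(float(step@x)/.04,2),round(float(step@y)/.04,2),round(float(-step[2])/.04,2)])
    tw=round(-d/rows/10,3)
    print("from",p.round(4),round(y0,2),"tilt",np.degrees(np.arccos(-M[2,2])).round(2)); print(off,"twist",tw, "max",np.abs(off).max())
E
python3 - <<'E'
from h import *
plan([.385,-.28,.291],200)
E
```

```text
from [ 0.189  -0.648   0.2922] 106.26 tilt 0.0
[[-0.73, 0.75, 0.0], [-0.84, 0.62, 0.0], [-0.93, 0.47, 0.0], [-0.99, 0.31, 0.0], [-1.03, 0.15, 0.0], [-1.04, -0.02, 0.0], [-1.02, -0.19, 0.0], [-0.98, -0.36, 0.0], [-0.91, -0.51, 0.0], [-0.81, -0.65, 0.0]] twist -0.937 max 1.04
```

{"op": "servo_tool", "data": {"offset": [[-0.73,0.75,0],[-0.84,0.62,0],[-0.93,0.47,0],[-0.99,0.31,0],[-1,0.15,0],[-1,-0.02,0],[-1,-0.19,0],[-0.98,-0.36,0],[-0.91,-0.51,0],[-0.81,-0.65,0]], "twist": [-0.94,-0.94,-0.94,-0.94,-0.94,-0.94,-0.94,-0.94,-0.94,-0.94], "claw": 0, "force": 50}}

```text
clock: 2.55
tool_pos: [0.3831, -0.282, 0.2925]
tool_rot: [0.822, -0.569, 0.0, -0.0]
force: [1.7, -0.5, -1.3]
grip_width: 0.0873
```

```bash
python3 - <<'E'
from h import *
im=cams.get_image("wrist"); np.savez("w1.npz",**im); save(im["color"],"w1.png")
for n in ("pliers_grip","ring_centre","pliers"):
    for r in cams.pinpoint(n,"wrist")[:2]: print(n,np.round(r["pixel"],1),round(r["conf"],2),unproj(im,r["pixel"]).round(3))
H,W=im["depth"].shape; u,v=np.meshgrid(np.arange(W),np.arange(H)); d=im["depth"]; K=im["intrinsics"]
X=(np.stack([(u-K[0,2])/K[0,0]*d,(v-K[1,2])/K[1,1]*d,d],-1)-im["t"])@im["R"]
m=(X[...,2]>.125)&(X[...,2]<.2)&(abs(X[...,0]-.49)<.08)&(abs(X[...,1]+.17)<.08)
lab,L=cv2.connectedComponents(m.astype(np.uint8))
for i in range(1,lab):
    q=X[L==i]
    if len(q)>20: print(len(q),q.mean(0).round(4),q.min(0).round(4),q.max(0).round(4))
plan([.566,.093,.25],274)
E
```

```text
pliers_grip [177.1 261.7] 0.94 [ 0.439 -0.295  0.297]
ring_centre [221.3 219. ] 0.87 [ 0.486 -0.173  0.005]
ring_centre [206.5 207.7] 0.52 [ 0.51  -0.182  0.005]
pliers [220.3 217.4] 0.82 [ 0.488 -0.175  0.006]
140 [ 0.499  -0.1949  0.1369] [ 0.494  -0.1991  0.1251] [ 0.5088 -0.1886  0.1524]
from [ 0.3829 -0.2826  0.2924] -159.69 tilt 0.03
[[-0.72, -0.76, 0.11], [-0.01, -1.04, 0.11], [0.71, -0.76, 0.11], [1.04, -0.07, 0.11], [0.8, 0.67, 0.11], [0.12, 1.04, 0.11], [-0.62, 0.84, 0.11], [-1.03, 0.18, 0.11], [-0.87, -0.57, 0.11], [-0.24, -1.02, 0.11]] twist -4.337 max 1.04
```

View pics/w1.png

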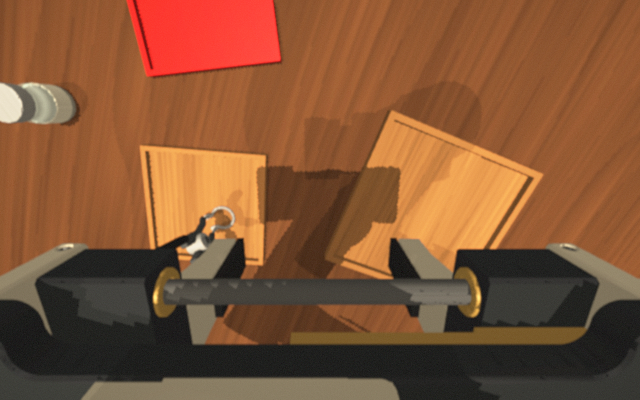

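The first wrist view shows the small wooden tray with the pliers: ring near (221,219), part of the handles behind the left finger. The large wooden tray is at (430,190) and the red one at (210,30). Next I move above the knob.

```bash
python3 - <<'E'
from h import *
plan([.566,.093,.28],-86)
E
```

```text
from [ 0.3829 -0.2826  0.2924] -159.69 tilt 0.03
[[-0.72, -0.76, 0.03], [-0.62, -0.84, 0.03], [-0.51, -0.91, 0.03], [-0.38, -0.97, 0.03], [-0.26, -1.01, 0.03], [-0.12, -1.04, 0.03], [0.01, -1.04, 0.03], [0.14, -1.03, 0.03], [0.27, -1.01, 0.03], [0.4, -0.96, 0.03]] twist -0.737 max 1.04
```

{"op": "servo_tool", "data": {"offset": [[-0.72,-0.76,0.03],[-0.62,-0.84,0.03],[-0.51,-0.91,0.03],[-0.38,-0.97,0.03],[-0.26,-1,0.03],[-0.12,-1,0.03],[0.01,-1,0.03],[0.14,-1,0.03],[0.27,-1,0.03],[0.4,-0.96,0.03]], "twist": [-0.74,-0.74,-0.74,-0.74,-0.74,-0.74,-0.74,-0.74,-0.74,-0.74]}}

```text
clock: 4.0
tool_pos: [0.5632, 0.0876, 0.2801]
tool_rot: [0.999, 0.038, -0.0, 0.0]
force: [1.3, -0.6, 0.2]
grip_width: 0.0874
```

```bash
python3 - <<'E'
from h import *
im=cams.get_image("wrist"); np.savez("w2.npz",**im); save(im["color"],"w2.png")
top=np.load("top.npz")
print((-np.array(im["R"]).T@im["t"]).round(3))
for n in ("knob_grip","groove","pump"):
    for r in cams.pinpoint(n,"wrist")[:2]: print(n,np.round(r["pixel"],1),round(r["conf"],2),unproj(im,r["pixel"]).round(4))
def cloud(im):
    d=im["depth"]; H,W=d.shape; u,v=np.meshgrid(np.arange(W),np.arange(H)); K=im["intrinsics"]
    return (np.stack([(u-K[0,2])/K[0,0]*d,(v-K[1,2])/K[1,1]*d,d],-1)-im["t"])@im["R"]
X=cloud(im)
m=(X[...,2]>.085)&(X[...,2]<.1)&(abs(X[...,0]-.565)<.04)&(abs(X[...,1]-.093)<.04)
q=X[m]; print("bar top",m.sum(),np.median(q[:,2]),cv2.minAreaRect(q[:,:2].astype(np.float32)))
m=(X[...,2]>.084)&(X[...,2]<.1)&(abs(X[...,0]-.56)<.04)&(abs(X[...,1]-.23)<.04)
q=X[m]; print("shaft top",m.sum(),np.median(q[:,2]) if m.sum() else 0,q.min(0),q.max(0), cv2.minEnclosingCircle(q[:,:2].astype(np.float32)))
plan([.566,.093,.13],-86)
E
```

```text
[0.646 0.095 0.372]
knob_grip [310.2 179.4] 0.84 [0.5785 0.0963 0.0905]
groove [179.3 177.6] 0.59 [0.5703 0.2271 0.0899]
pump [258.5 167.8] 0.7 [0.5765 0.1568 0.0443]
bar top 570 0.09005198168608874 ((0.5746752619743347, 0.09476613253355026), (0.04322050139307976, 0.013232388533651829), 3.853837490081787)
shaft top 613 0.08922489350125204 [0.55098204 0.21996397 0.08401249] [0.57957025 0.24780334 0.0919259 ] ((0.565298855304718, 0.23434674739837646), 0.014735742472112179)
from [0.5626 0.0871 0.2795] -85.85 tilt 0.08
[[0.01, -0.01, 0.37], [0.01, -0.01, 0.37], [0.01, -0.01, 0.37], [0.01, -0.01, 0.37], [0.01, -0.01, 0.37], [0.01, -0.01, 0.37], [0.01, -0.01, 0.37], [0.01, -0.01, 0.37], [0.01, -0.01, 0.37], [0.01, -0.01, 0.37]] twist 0.002 max 0.37
```

View pics/w2.png

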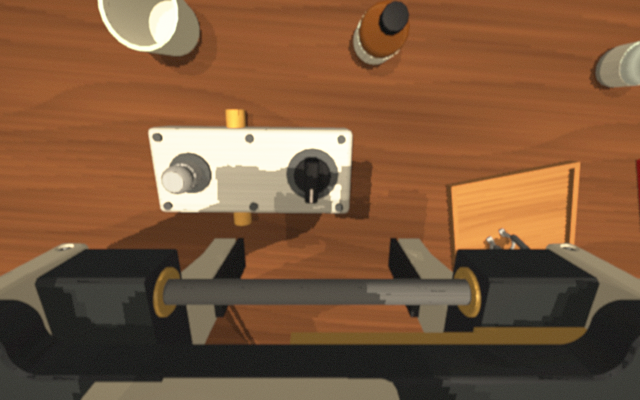

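The second wrist view shows the knob bar at (312,180), the shaft stub at (180,178), the bottle at (380,30), the cup at (155,22), and the tray with the pliers at (515,215). The knob-to-shaft distance comes out at 139.8 mm against a nominal 140, so the positions agree. I descend onto the knob.

{"op": "servo_tool", "data": {"offset": [[0.15,-0.09,0.42],[0.16,-0.08,0.42],[0,0,0.42],[0,0,0.42],[0,0,0.42],[0,0,0.42],[0,0,0.42],[0,0,0.42],[0,0,0.42],[0,0,0.03]], "twist": [0,0,0,0,0,0,0,0,0,0], "claw": 0.4}}

```text
clock: 5.45
tool_pos: [0.5735, 0.095, 0.1261]
tool_rot: [0.999, 0.037, -0.001, 0.001]
force: [-0.5, 0.3, -0.1]
grip_width: 0.0526
```

{"op": "servo_tool", "data": {"offset": [[0,0,0],[0,0,0],[0,0,0],[0,0,0],[0,0,0],[0,0,0],[0,0,0],[0,0,0],[0,0,0],[0,0,0]], "twist": [0,0,0,0,0,0,0,0,0,0], "claw": 1, "force": 50}}

```text
clock: 6.7
tool_pos: [0.5746, 0.094, 0.1282]
tool_rot: [0.999, 0.037, 0.0, 0.001]
force: [2.0, -7.4, 1.1]
grip_width: 0.0144
```

{"op": "servo_tool", "data": {"offset": [[0,0,0],[0,0,0],[0,0,0],[0,0,0],[0,0,0],[0,0,0],[0,0,0],[0,0,0],[0,0,0],[0,0,0]], "twist": [0.78,0.78,0.78,0.78,0.78,0.78,0.78,0.78,0.6,0.2]}}

```text
clock: 7.95
tool_pos: [0.5745, 0.0939, 0.1282]
tool_rot: [0.838, -0.546, 0.001, 0.001]
force: [0.9, -8.0, 0.4]
grip_width: 0.0136
```

```bash
python3 - <<'E'
from h import *
st=ctrl.state(); plan(st["tool_pos"]); print(st["torque"],st["force"],st["grip_width"])
E
```

```text
from [0.5745 0.0939 0.1282] -156.2 tilt 0.12
[[0.0, 0.0, -0.0], [0.0, 0.0, -0.0], [0.0, 0.0, -0.0], [0.0, 0.0, -0.0], [0.0, 0.0, -0.0], [0.0, 0.0, -0.0], [0.0, 0.0, -0.0], [0.0, 0.0, -0.0], [0.0, 0.0, -0.0], [0.0, 0.0, -0.0]] twist 0.0 max 0.0
[-2.90491776 -0.82168626  0.89666502] [ 0.91326264 -8.03975783  0.35328226] 0.013556214789052076
```

{"op": "servo_tool", "data": {"offset": [[0,0,0],[0,0,0],[0,0,0],[0,0,-0.3],[0,0,-0.6],[0,0,-0.6],[0,0,-0.6],[0,0,-0.6],[0,0,-0.6],[0,0,-0.5]], "twist": [0,0,0,0,0,0,0,0,0,0], "claw": 0}}

```text
clock: 9.2
tool_pos: [0.5743, 0.0954, 0.2818]
tool_rot: [0.838, -0.546, 0.0, -0.001]
force: [0.5, -0.9, -0.1]
grip_width: 0.0879
```

```bash
cat >> h.py <<'E'
def cloud(im):
    d=im["depth"]; H,W=d.shape; u,v=np.meshgrid(np.arange(W),np.arange(H)); K=im["intrinsics"]
    return (np.stack([(u-K[0,2])/K[0,0]*d,(v-K[1,2])/K[1,1]*d,d],-1)-im["t"])@im["R"]
def shaft(im):
    X=cloud(im); m=(X[...,2]>.084)&(X[...,2]<.1)&(abs(X[...,0]-.565)<.03)&(abs(X[...,1]-.234)<.03)
    q=X[m]; print("shaft",m.sum(),np.median(q[:,2]) if m.sum() else 0, cv2.minEnclosingCircle(q[:,:2].astype(np.float32)) if m.sum() else 0)
E
python3 - <<'E'
from h import *
im=cams.get_image("wrist"); np.savez("w3.npz",**im); save(im["color"],"w3.png")
X=cloud(im)
m=(X[...,2]>.085)&(X[...,2]<.1)&(abs(X[...,0]-.575)<.04)&(abs(X[...,1]-.094)<.04)
q=X[m]; print("bar top",m.sum(),np.median(q[:,2]),cv2.minAreaRect(q[:,:2].astype(np.float32)))
shaft(im)
for r in cams.pinpoint("groove","wrist")[:2]: print(np.round(r["pixel"],1),r["conf"])
plan([.49,-.17,.29],-156.2-74)
E
```

```text
bar top 566 0.08998992130881728 ((0.5743570327758789, 0.09510885179042816), (0.01364949718117714, 0.043878182768821716), 24.27712631225586)
shaft 56 0.0898937157710708 ((0.561356782913208, 0.24209976196289062), 0.010546017438173294)
[279.7 293.7] 0.8
from [0.5753 0.0957 0.2832] -156.1 tilt 0.3
[[0.52, 0.46, -0.02], [0.58, 0.39, -0.02], [0.62, 0.32, -0.02], [0.66, 0.23, -0.02], [0.68, 0.15, -0.02], [0.7, 0.06, -0.02], [0.7, -0.03, -0.02], [0.69, -0.12, -0.02], [0.66, -0.21, -0.02], [0.63, -0.29, -0.02]] twist 0.741 max 0.7
```

The knob bar now lies at -65.7°, having started at 3.9°. That is 69.6° (1.21 rad), so it is at the stop. On to the pliers.

{"op": "servo_tool", "data": {"offset": [[0.52,0.46,-0.06],[0.58,0.39,-0.06],[0.62,0.32,-0.06],[0.66,0.23,-0.06],[0.68,0.15,-0.06],[0.7,0.06,-0.06],[0.7,-0.03,-0.06],[0.69,-0.12,-0.06],[0.66,-0.21,-0.06],[0.63,-0.29,-0.06]], "twist": [0.74,0.74,0.74,0.74,0.74,0.74,0.74,0.74,0.74,0.74]}}

```text
clock: 10.55
tool_pos: [0.4879, -0.1709, 0.3038]
tool_rot: [-0.339, 0.941, 0.0, -0.0]
force: [0.8, -0.8, 0.1]
grip_width: 0.0877
```

```bash
cat > pl.py <<'E'
from h import *
import sys
n=sys.argv[1]
im=cams.get_image("wrist"); np.savez(n+".npz",**im); save(im["color"],n+".png")
for k in ("pliers_grip","ring_centre","pliers"):
    for r in cams.pinpoint(k,"wrist")[:1]:
        z={"pliers_grip":.133,"ring_centre":.008,"pliers":.006}[k]
        print(k,np.round(r["pixel"],1),round(r["conf"],2),unproj(im,r["pixel"],z).round(4))
X=cloud(im)
for lo in (.11,.135,.15):
    m=(X[...,2]>lo)&(X[...,2]<.17)&(abs(X[...,0]-.487)<.07)&(abs(X[...,1]+.174)<.07)
    lab,L=cv2.connectedComponents(m.astype(np.uint8))
    for i in range(1,lab):
        q=X[L==i]
        if len(q)>20: print(lo,len(q),"med z",np.median(q[:,2]).round(4),np.round(cv2.minAreaRect(q[:,:2].astype(np.float32))[0],4),np.round(cv2.minAreaRect(q[:,:2].astype(np.float32))[1],4),cv2.minAreaRect(q[:,:2].astype(np.float32))[2])
st=ctrl.state(); plan(st["tool_pos"],rows=1)
E
python3 pl.py w4
```

```text
pliers_grip [314.6 191.9] 0.6 [ 0.4827 -0.1763  0.133 ]
ring_centre [309.8 171.7] 0.78 [ 0.4928 -0.1775  0.008 ]
pliers [315.3 169.2] 0.74 [ 0.4857 -0.1736  0.006 ]
0.11 376 med z 0.1448 [ 0.476  -0.1618] [0.0156 0.0201] 41.201297760009766
0.11 415 med z 0.1423 [ 0.5001 -0.187 ] [0.0153 0.0206] 41.605247497558594
0.135 241 med z 0.1518 [ 0.473  -0.1584] [0.0156 0.011 ] 41.201297760009766
0.135 258 med z 0.1515 [ 0.5032 -0.1904] [0.015  0.0118] 43.10200881958008
0.15 158 med z 0.1525 [ 0.4725 -0.1575] [0.0151 0.0089] 41.2013053894043
0.15 157 med z 0.1526 [ 0.504  -0.1911] [0.0149 0.0088] 44.15278244018555
from [ 0.4882 -0.1705  0.3037] 129.86 tilt 0.01
[[0.0, 0.0, -0.0]] twist 0.0 max 0.0
```

View pics/w4.png

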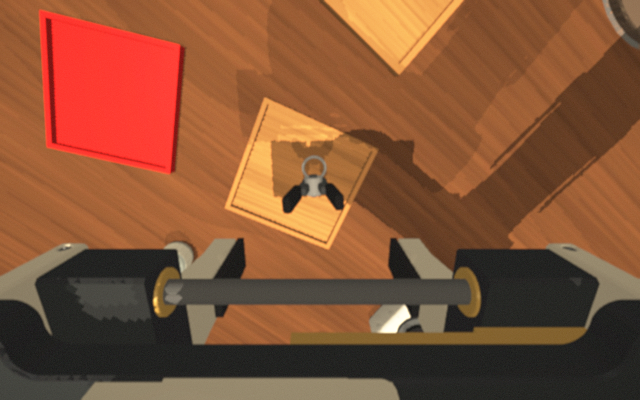

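The fourth wrist view shows the pliers from above: handles at (290,200) and (338,197), ring at (315,165), in the small wooden tray. Depth puts the handle midpoint at (0.488, -0.1745) with yaw about 133°. I descend and squeeze.

{"op": "servo_tool", "data": {"offset": [[0.07,-0.07,0.3],[0,0,0.4],[0,0,0.4],[0,0,0.4],[0,0,0.4],[0,0,0.4],[0,0,0.4],[0,0,0.3],[0,0,0.09],[0,0,0]], "twist": [-0.16,-0.16,0,0,0,0,0,0,0,0]}}

```text
clock: 12.0
tool_pos: [0.4883, -0.1742, 0.1801]
tool_rot: [-0.367, 0.93, -0.0, -0.0]
force: [-0.5, -0.4, 0.5]
grip_width: 0.0871
```

{"op": "servo_tool", "data": {"offset": [[0,0,0],[0,0,0],[0,0,0],[0,0,0],[0,0,0],[0,0,0],[0,0,0],[0,0,0],[0,0,0],[0,0,0]], "twist": [0,0,0,0,0,0,0,0,0,0], "claw": 1, "force": 40}}

```text
clock: 13.25
tool_pos: [0.491, -0.1746, 0.1836]
tool_rot: [-0.368, 0.93, -0.002, 0.003]
force: [-0.1, 1.1, 19.4]
grip_width: 0.0332
```

{"op": "servo_tool", "data": {"offset": [[0,0,-0.15],[0,0,-0.3],[0,0,-0.35],[0,0,-0.4],[0,0,-0.4],[0,0,-0.4],[0,0,-0.4],[0,0,-0.4],[0,0,-0.4],[0,0,-0.1]], "twist": [0,0,0,0,0,0,0,0,0,0]}}

```text
clock: 14.5
tool_pos: [0.4886, -0.1742, 0.3135]
tool_rot: [-0.367, 0.93, -0.0, 0.001]
force: [0.8, -0.4, -1.3]
grip_width: 0.0327
```

```bash
python3 - <<'E'
from h import *
im=cams.get_image("wrist"); np.savez("w5.npz",**im); save(im["color"],"w5.png")
st=ctrl.state(); print(st["force"],st["grip_width"],st["tool_pos"])
for k in ("pliers_grip","ring_centre","pliers"):
    for r in cams.pinpoint(k,"wrist")[:2]: print(k,np.round(r["pixel"],1),round(r["conf"],2))
M=Ro.from_quat(st["tool_rot"]).as_matrix()
for d in(-.004,0,.004): print("exp ring px",d,proj(im,M@[d,0,.172]+st["tool_pos"]).round(1))
plan([.54,.18,.335])
E
```

```text
[-0.1266518  -0.34374815 -1.47444308] 0.032590587106979575 [ 0.48846038 -0.17419773  0.31327882]
pliers_grip [317.  260.6] 0.68
exp ring px -0.004 [315.8 202.6]
exp ring px 0 [315.8 198.7]
exp ring px 0.004 [315.8 194.7]
from [ 0.4879 -0.1741  0.3116] 133.05 tilt 0.05
[[-0.7, 0.56, -0.06], [-0.7, 0.56, -0.06], [-0.7, 0.56, -0.06], [-0.7, 0.56, -0.06], [-0.7, 0.56, -0.06], [-0.7, 0.56, -0.06], [-0.7, 0.56, -0.06], [-0.7, 0.56, -0.06], [-0.7, 0.56, -0.06], [-0.7, 0.56, -0.06]] twist 0.0 max 0.7
```

View pics/w5.png

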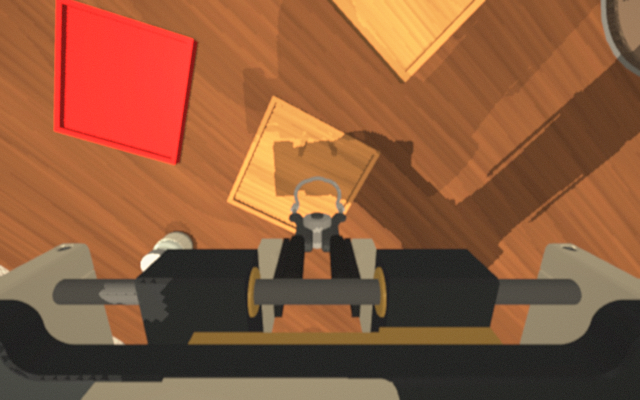

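The fifth view shows the pliers hanging in the gripper, clear of the tray: ring spread, its far edge at (318,178) and its sides at x≈294 and 342. I'll fit the ring in the tool frame from this view's depth.

```bash
cat >> h.py <<'E'
from scipy.optimize import least_squares
def ring(im,st,verbose=True):
    M=Ro.from_quat(st["tool_rot"]).as_matrix(); T=(cloud(im)-st["tool_pos"])@M
    m=(T[...,2]>.14)&(T[...,2]<.19)&(abs(T[...,0])<.035)&(abs(T[...,1])<.035)&(im["depth"]>0)
    q=T[m]; 
    if verbose: print("n",m.sum(),"z hist",np.histogram(q[:,2],bins=np.arange(.14,.192,.004)))
    q=q[q[:,0]>.005] if (q[:,0]>.005).sum()>40 else q
    q=q[abs(q[:,2]-np.median(q[:,2]))<.006]
    f=least_squares(lambda p:np.hypot(q[:,0]-p[0],q[:,1]-p[1])-p[2],[0,0,.019],loss="soft_l1",f_scale=.001)
    print("ring centre tool",f.x.round(4),"z",np.median(q[:,2]).round(4),"tilt",np.polyfit(q[:,0],q[:,2],1)[0].round(3),len(q),"rms",np.sqrt(np.mean(f.fun**2)).round(4)); return f.x
E
python3 - <<'E'
from h import *
ring(np.load("w5.npz"),ctrl.state())
E
```

```text
n 465 z hist (array([ 11,  14,   7,   0,   2,   7,  15,  23, 386,   0,   0,   0]), array([0.14 , 0.144, 0.148, 0.152, 0.156, 0.16 , 0.164, 0.168, 0.172,
       0.176, 0.18 , 0.184, 0.188]))
ring centre tool [-0.0058  0.0004  0.0245] z 0.1734 tilt 0.001 212 rms 0.0011
```

{"op": "servo_tool", "data": {"offset": [[-0.7,0.56,-0.06],[-0.7,0.56,-0.06],[-0.7,0.56,-0.06],[-0.7,0.56,-0.06],[-0.7,0.56,-0.06],[-0.7,0.56,-0.06],[-0.7,0.56,-0.06],[-0.7,0.56,-0.06],[-0.7,0.56,-0.06],[-0.7,0.56,-0.06]], "twist": [0,0,0,0,0,0,0,0,0,0]}}

```text
clock: 15.95
tool_pos: [0.5396, 0.1818, 0.3353]
tool_rot: [-0.367, 0.93, -0.0, -0.001]
force: [1.1, 0.2, -1.8]
grip_width: 0.0326
```

```bash
python3 - <<'E'
from h import *
im=cams.get_image("wrist"); np.savez("w6.npz",**im); st=ctrl.state()
M=Ro.from_quat(st["tool_rot"]).as_matrix()
T=(cloud(im)-st["tool_pos"])@M
m=(T[...,2]>.162)&(T[...,2]<.185)&(abs(T[...,0])<.04)&(abs(T[...,1])<.04)
q=T[m]; C=np.zeros((400,400,3),np.uint8)
for p in q: cv2.circle(C,(int(200+p[1]*5000),int(200-p[0]*5000)),3,(0,255,0) if p[2]>.17 else (255,0,0),-1)
for r in (.017,.0188,.0206): cv2.circle(C,(200,200),int(r*5000),(255,255,255),1)
b=im["color"][100:260,240:400]; b=cv2.resize(b,(400,400),interpolation=cv2.INTER_CUBIC)
save(np.hstack([C,b]),"ring.png")
ring(im,st)
for r in cams.pinpoint("ring_centre","wrist")[:2]: print(np.round(r["pixel"],1),r["conf"])
for r in cams.pinpoint("groove","wrist")[:2]: print("groove",np.round(r["pixel"],1),r["conf"])
for d in(-.004,0,.004): print("exp ring px",d,proj(im,M@[d,0,.1745]+st["tool_pos"]).round(1))
shaft(im)
plan([.565,.234,.335])
E
```

```text
n 475 z hist (array([ 12,  12,   8,   5,   0,   5,  11,  15, 329,  78,   0,   0]), array([0.14 , 0.144, 0.148, 0.152, 0.156, 0.16 , 0.164, 0.168, 0.172,
       0.176, 0.18 , 0.184, 0.188]))
ring centre tool [ 0.0001 -0.0004  0.0229] z 0.1752 tilt 0.007 243 rms 0.0012
groove [332.2 216. ] 0.76
exp ring px -0.004 [317.4 205.2]
exp ring px 0 [317.4 201.3]
exp ring px 0.004 [317.4 197.4]
shaft 61 0.08683906223144591 ((0.5631304979324341, 0.23476266860961914), 0.014271914958953857)
from [0.5397 0.1821 0.3349] 133.17 tilt 0.11
[[-0.13, 0.05, -0.0], [-0.13, 0.05, -0.0], [-0.13, 0.05, -0.0], [-0.13, 0.05, -0.0], [-0.13, 0.05, -0.0], [-0.13, 0.05, -0.0], [-0.13, 0.05, -0.0], [-0.13, 0.05, -0.0], [-0.13, 0.05, -0.0], [-0.13, 0.05, -0.0]] twist 0.0 max 0.13
```

View pics/ring.png

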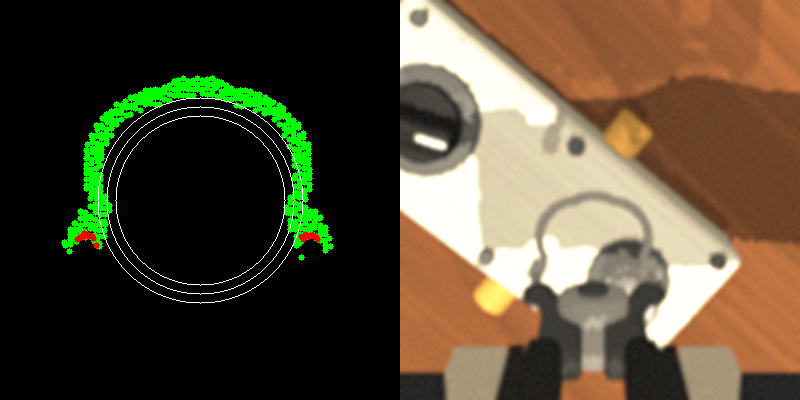

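The composite shows the spread ring around the tool axis: far edge at tool x ≈ +22 mm, sides at ±20 mm, lugs toward tool −x. In the crop the shaft sits at (630,270), behind the lugs. I'll check where the handles sit in the gripper, since the ring centre lies straight below the grip point.

```bash
python3 - <<'E'
from h import *
st=ctrl.state(); M=Ro.from_quat(st["tool_rot"]).as_matrix()
im=np.load("w6.npz"); T=(cloud(im)-st["tool_pos"])@M
for lo,hi in((.02,.03),(.03,.04),(.04,.05),(.05,.06),(.06,.07),(.07,.08),(.08,.1),(.1,.13)):
    for y0,y1 in((-.04,-.018),(-.016,-.006),(-.005,.005),(.006,.016),(.018,.04)):
        m=(T[...,2]>lo)&(T[...,2]<hi)&(T[...,1]>y0)&(T[...,1]<y1)&(abs(T[...,0])<.04)
        if m.sum()>3: print(lo,y0,m.sum(),"x pct",np.percentile(T[m][:,0],[5,50,95]).round(4))
# rest state, w4: ring in world relative to handles
i4=np.load("w4.npz"); X=cloud(i4); a=np.radians(133); xt=np.array([-np.sin(a),np.cos(a)]); yt=np.array([np.cos(a),np.sin(a)])
D=X[...,:2]-[.488,-.1744]; px=D@xt; py=D@yt
m=(X[...,2]>.0085)&(X[...,2]<.014)&(abs(px)<.04)&(abs(py)<.035); 
for lo in np.arange(-.02,.03,.004):
    k=m&(px>=lo)&(px<lo+.004)
    if k.sum(): print("rest x",lo.round(3),k.sum(),py[k].min().round(4),py[k].max().round(4))
m=(X[...,2]>.125)&(X[...,2]<.17)&(abs(px)<.04)&(abs(py)<.045); print("handles px",np.percentile(px[m],[2,50,98]).round(4),np.percentile(py[m],[2,98]).round(4))
E
```

```text
0.02 -0.04 198 x pct [0.0086 0.0104 0.0111]
0.02 -0.016 139 x pct [-0.0086  0.0065  0.0089]
0.02 0.006 102 x pct [0.0052 0.0066 0.0078]
0.02 0.018 246 x pct [-0.0062  0.0102  0.0109]
0.03 -0.04 183 x pct [0.009  0.0104 0.011 ]
0.03 -0.016 217 x pct [0.005  0.0075 0.0085]
0.03 0.006 186 x pct [0.0034 0.0075 0.0083]
0.03 0.018 217 x pct [0.0086 0.0102 0.0109]
0.04 -0.04 247 x pct [0.0063 0.0103 0.0109]
0.04 -0.016 177 x pct [0.0041 0.0075 0.0084]
0.04 0.006 136 x pct [0.0054 0.0076 0.0083]
0.04 0.018 266 x pct [0.0062 0.0101 0.0108]
0.05 -0.04 191 x pct [0.0089 0.0104 0.0109]
0.05 -0.016 155 x pct [-0.0004  0.0074  0.0084]
0.05 0.006 127 x pct [-0.0012  0.0076  0.0083]
0.05 0.018 213 x pct [0.0087 0.0103 0.0107]
0.06 -0.04 37 x pct [0.0086 0.0101 0.0107]
0.06 -0.016 131 x pct [-0.0016  0.0075  0.0083]
0.06 0.006 93 x pct [0.0058 0.0077 0.0083]
0.06 0.018 47 x pct [0.0085 0.01   0.0106]
0.07 -0.016 51 x pct [-0.0016  0.0047  0.008 ]
0.07 -0.005 113 x pct [-0.0028  0.0022  0.0045]
0.07 0.006 113 x pct [-0.0033  0.0038  0.0078]
0.08 -0.016 153 x pct [0.0036 0.0045 0.0097]
0.08 -0.005 421 x pct [-0.0079  0.0047  0.0119]
0.08 0.006 197 x pct [0.0039 0.0046 0.0099]
0.1 -0.04 8 x pct [-0.004  -0.0027 -0.0011]
0.1 -0.016 71 x pct [-0.0001  0.0015  0.0097]
0.1 -0.005 22 x pct [0.0093 0.0118 0.0123]
0.1 0.006 55 x pct [0.0009 0.0024 0.0101]
0.1 0.018 30 x pct [-0.0043 -0.0012  0.0005]
rest x -0.012 1 0.0108 0.0108
rest x -0.008 6 -0.0138 0.0124
rest x -0.004 8 -0.0148 0.014
rest x 0.0 8 -0.0161 0.0155
rest x 0.004 11 -0.0158 0.0156
rest x 0.008 8 -0.0155 0.0132
rest x 0.012 13 -0.0138 0.0132
rest x 0.016 25 -0.0095 0.0094
handles px [-0.0073  0.0019  0.0074] [-0.0266  0.0271]
```

```bash
python3 - <<'E'
from h import *
P=[];C=[];H=[];Q=[];ims=[]
for i in range(10):
    im=cams.get_image("wrist"); st=ctrl.state(); M=Ro.from_quat(st["tool_rot"]).as_matrix()
    c=-np.array(im["R"]).T@im["t"]; P.append(st["tool_pos"]);C.append(c);H.append(M.T@(c-st["tool_pos"])); ims.append(im["depth"]); Q.append(M.T@np.array(im["R"]).T)
P,C,H=map(np.array,(P,C,H))
print("pos",P.mean(0).round(5),P.std(0).round(5)); print("cam",C.mean(0).round(5),C.std(0).round(5)); print("handeye",H.mean(0).round(5),H.std(0).round(5))
Rm=Ro.from_matrix(np.array(Q)).mean(); print(Rm.as_rotvec(), Ro.from_matrix(np.array(Q)).magnitude().std())
np.savez("he.npz",h=H.mean(0),R=Rm.as_matrix())
for n in("w4","w5","w6"):
    im=np.load(n+".npz"); d=im["depth"]; K=im["intrinsics"]; u,v=np.meshgrid(np.arange(640),np.arange(400))
    pc=np.stack([(u-K[0,2])/K[0,0]*d,(v-K[1,2])/K[1,1]*d,d],-1); T=pc@Rm.as_matrix().T+H.mean(0)
    for nm,lo,hi,yl in(("handle",.03,.065,(.006,.016)),("finger",.03,.058,(.018,.04)),("arc",.165,.19,(0,.004))):
        m=(T[...,2]>lo)&(T[...,2]<hi)&(abs(T[...,1])>yl[0])&(abs(T[...,1])<yl[1])&(abs(T[...,0])<.04)
        if m.sum()>3: print(n,nm,m.sum(),"x",np.percentile(T[m][:,0],[5,50,95]).round(4),"z",np.median(T[m][:,2]).round(4))
E
```

```text
pos [0.53964 0.1802  0.33588] [0.00012 0.00037 0.00044]
cam [0.47883 0.12481 0.42759] [0.0001  0.00066 0.00043]
handeye [ 0.0823   0.00103 -0.09166] [2.7e-04 1.8e-04 8.0e-05]
[-0.24390484 -0.24364324  1.55632465] 0.00032503011368681
w5 handle 1140 x [0.0033 0.0072 0.0081] z 0.0442
w5 finger 1253 x [0.0076 0.0099 0.0105] z 0.0453
w5 arc 30 x [0.0175 0.0192 0.0206] z 0.1755
w6 handle 1150 x [0.0035 0.0072 0.0081] z 0.0441
w6 finger 1258 x [0.0077 0.0099 0.0105] z 0.0451
w6 arc 31 x [0.0175 0.0195 0.0208] z 0.1755
```

```bash
python3 - <<'E'
from h import *
plan([.5652,.2340,.285],cmd=[.53964,.1802,.33588,133.1],rows=8)
E
```

```text
from [0.5396 0.1802 0.3359] 133.1 tilt 0.01
[[-0.17, 0.07, 0.16], [-0.17, 0.07, 0.16], [-0.17, 0.07, 0.16], [-0.17, 0.07, 0.16], [-0.17, 0.07, 0.16], [-0.17, 0.07, 0.16], [-0.17, 0.07, 0.16], [-0.17, 0.07, 0.16]] twist 0.0 max 0.17
```

{"op": "servo_tool", "data": {"offset": [[-0.17,0.07,0.16],[-0.17,0.07,0.16],[-0.17,0.07,0.16],[-0.17,0.07,0.16],[-0.17,0.07,0.16],[-0.17,0.07,0.16],[-0.17,0.07,0.16],[-0.195,0.055,0.15],[0,0,0],[0,0,0]], "twist": [0,0,0,0,0,0,0,0,0,0]}}

```text
clock: 17.85
tool_pos: [0.5654, 0.2344, 0.2855]
tool_rot: [-0.367, 0.93, -0.0, 0.0]
force: [-0.3, -0.5, -2.2]
grip_width: 0.0329
```

```bash
cat > chk.py <<'E'
from h import *
import sys
n=sys.argv[1]; P=[];A=[];F=[]
he=np.load("he.npz")
for i in range(6):
    im=cams.get_image("wrist"); st=ctrl.state(); P.append(st["tool_pos"]); F.append(np.r_[st["force"],st["torque"]])
np.savez(n+".npz",**im)
print("pos",np.mean(P,0).round(5),"F",np.mean(F,0).round(2),"w",st["grip_width"],"t",st["clock"]); plan(st["tool_pos"],rows=1)
d=im["depth"]; K=im["intrinsics"]; u,v=np.meshgrid(np.arange(640),np.arange(400))
T=np.stack([(u-K[0,2])/K[0,0]*d,(v-K[1,2])/K[1,1]*d,d],-1)@he["R"].T+he["h"]
zs=np.mean(P,0)[2]-.0905
m=(abs(T[...,2]-zs)<.004)&(np.hypot(T[...,0],T[...,1])<.03)
q=T[m]; print("shaft-top pts",m.sum()); 
if m.sum()>5: print(q.min(0).round(4),q.max(0).round(4),q.mean(0).round(4))
m=(T[...,2]>.165)&(T[...,2]<.182)&(abs(T[...,1])<.004)&(T[...,0]>.008)&(T[...,0]<.04)
print("arc",m.sum(),np.median(T[m],0).round(4) if m.sum() else 0)
a=cv2.resize(im["color"][140:260,258:378],(600,600),interpolation=cv2.INTER_CUBIC); save(a,n+".png")
E
python3 chk.py w7
```

```text
pos [0.5654  0.23429 0.2857 ] F [ 0.12 -0.22 -2.05  0.03  0.03 -0.01] w 0.03276913881805564 t 18.15
from [0.5654 0.2343 0.2857] 133.06 tilt 0.03
[[0.0, 0.0, -0.0]] twist 0.0 max 0.0
shaft-top pts 445
[-0.0131 -0.0121  0.1939] [0.0122 0.0131 0.1992] [0.0002 0.0004 0.1966]
arc 31 [ 0.0194 -0.0004  0.1753]
```

View pics/w7.png

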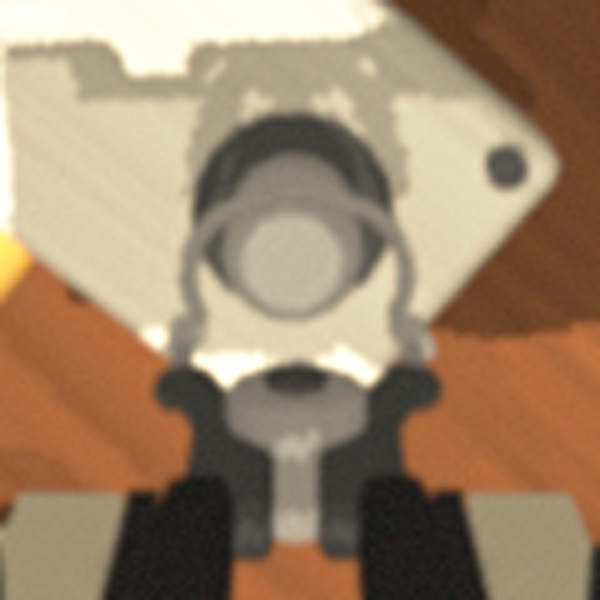

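The seventh wrist view, an enlarged crop, shows the shaft top at (293,262) inside the ring arc. The ring's sides are at x≈187 and 412, and the far arc is at y≈195. I'll quantify the lateral offset.

```bash
python3 - <<'E'
from h import *
he=np.load("he.npz"); im=np.load("w7.npz"); d=im["depth"]; K=im["intrinsics"]; u,v=np.meshgrid(np.arange(640),np.arange(400))
T=np.stack([(u-K[0,2])/K[0,0]*d,(v-K[1,2])/K[1,1]*d,d],-1)@he["R"].T+he["h"]
for lo in np.arange(-.006,.016,.003):
    k=(T[...,0]>=lo)&(T[...,0]<lo+.003)&(T[...,2]>.168)&(T[...,2]<.181)
    L=k&(T[...,1]<-.01)&(T[...,1]>-.03); Rr=k&(T[...,1]>.01)&(T[...,1]<.03)
    if L.sum()and Rr.sum(): print("x",lo.round(3),np.median(T[L][:,1]).round(4),np.median(T[Rr][:,1]).round(4),"mid",((np.median(T[L][:,1])+np.median(T[Rr][:,1]))/2).round(4), "cols",u[L].mean().round(1),u[Rr].mean().round(1))
m=(T[...,2]>.1925)&(T[...,2]<.1975)&(np.hypot(T[...,0],T[...,1])<.016)
q=T[m]; print("top disc",m.sum(),cv2.minEnclosingCircle(q[:,:2].astype(np.float32)),np.median(q[:,:2],0),"cols",u[m].min(),u[m].max(),"rows",v[m].min(),v[m].max())
# finger inner faces
for s in(-1,1):
    k=(T[...,2]>.03)&(T[...,2]<.055)&(s*T[...,1]>.015)&(s*T[...,1]<.04)&(T[...,0]>.0085)&(T[...,0]<.0115); print("finger inner",s,np.percentile(s*T[k][:,1],[1,5]).round(4))
k=(T[...,2]>.07)&(T[...,2]<.1)&(abs(T[...,1])<.02)&(T[...,0]>.0035); print("boss y",np.percentile(T[k][:,1],[2,98]))
g=cv2.cvtColor(im["color"],cv2.COLOR_RGB2GRAY)
for r in (192,196): print(r,g[r,290:345].tolist())
E
```

```text
x -0.006 -0.0179 0.0219 mid 0.002 cols 296.6 337.8
x -0.003 -0.0188 0.0219 mid 0.0015 cols 296.0 338.2
x 0.0 -0.0193 0.0228 mid 0.0017 cols 295.4 338.6
x 0.003 -0.0196 0.0218 mid 0.0011 cols 295.5 338.5
x 0.006 -0.0187 0.0222 mid 0.0018 cols 296.0 338.2
x 0.009 -0.0176 0.0202 mid 0.0013 cols 297.4 336.6
x 0.012 -0.0147 0.0178 mid 0.0016 cols 300.4 333.5
x 0.015 -0.0118 0.0134 mid 0.0008 cols 302.6 329.5
top disc 360 ((7.911813554528635e-06, 0.00045913123176433146), 0.011837990023195744) [-4.67841665e-05  5.23344470e-04] cols 305 327 rows 181 202
finger inner -1 [0.0155 0.0163]
finger inner 1 [0.0177 0.0184]
boss y [-0.01251719  0.01491417]
192 [211, 210, 210, 198, 166, 139, 136, 149, 155, 128, 98, 89, 105, 129, 142, 152, 170, 180, 185, 185, 188, 184, 184, 185, 184, 186, 187, 185, 185, 183, 186, 185, 183, 187, 185, 180, 165, 149, 140, 130, 108, 89, 100, 139, 187, 213, 202, 167, 137, 136, 163, 197, 214, 215, 212]
196 [211, 210, 207, 187, 151, 134, 139, 166, 199, 211, 204, 180, 139, 119, 128, 137, 152, 168, 184, 188, 187, 185, 186, 185, 185, 184, 183, 182, 182, 184, 185, 187, 186, 185, 179, 165, 149, 136, 128, 125, 139, 177, 207, 218, 220, 218, 205, 168, 136, 135, 151, 187, 211, 211, 213]
```

{"op": "servo_tool", "data": {"offset": [[0,-0.022,0],[0,0,0.1],[0,0,0.1],[0,0,0.1],[0,0,0.1],[0,0,0.1],[0,0,0.1],[0,0,0.05],[0,0,0],[0,0,0]], "twist": [0,0,0,0,0,0,0,0,0,0]}}

```text
clock: 19.4
tool_pos: [0.5661, 0.2338, 0.2596]
tool_rot: [-0.367, 0.93, 0.0, 0.0]
force: [0.5, 0.4, -3.1]
grip_width: 0.0326
```

```bash
python3 chk.py w8
```

```text
pos [0.56603 0.2338  0.25951] F [ 0.    0.02 -1.97  0.    0.04  0.01] w 0.03263654853864689 t 19.7
from [0.566  0.2338 0.2595] 133.06 tilt 0.01
[[0.0, 0.0, -0.0]] twist 0.0 max 0.0
shaft-top pts 550
[-0.0128 -0.0223  0.1655] [0.0126 0.0258 0.173 ] [-0.      0.0013  0.1702]
arc 107 [ 0.0132 -0.0004  0.1745]
```

View pics/w8.png

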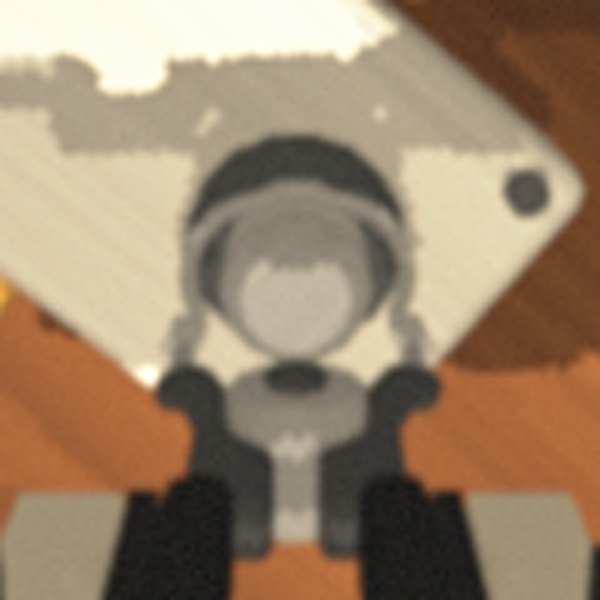

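The view shows the ring around the shaft tip: shaft centre at x≈297, ring midline at x≈299. There is no lateral force, only the pliers' weight. I lower the last 10.5 mm.

{"op": "servo_tool", "data": {"offset": [[0,-0.01,0.06],[0,0,0.06],[0,0,0.06],[0,0,0.06],[0,0,0.023],[0,0,0],[0,0,0],[0,0,0],[0,0,0],[0,0,0]], "twist": [0,0,0,0,0,0,0,0,0,0]}}

```text
clock: 20.95
tool_pos: [0.5663, 0.2335, 0.2489]
tool_rot: [-0.367, 0.93, 0.0, 0.0]
force: [-0.2, 0.5, -2.7]
grip_width: 0.0327
```

```bash
python3 chk.py w9; python3 - <<'E'
from h import *
he=np.load("he.npz"); im=np.load("w9.npz"); d=im["depth"]; K=im["intrinsics"]; u,v=np.meshgrid(np.arange(640),np.arange(400))
T=np.stack([(u-K[0,2])/K[0,0]*d,(v-K[1,2])/K[1,1]*d,d],-1)@he["R"].T+he["h"]
m=(T[...,2]>.152)&(T[...,2]<.162)&(np.hypot(T[...,0],T[...,1])<.016); q=T[m]
print("disc",cv2.minEnclosingCircle(q[:,:2].astype(np.float32)),np.percentile(q[:,2],[5,25,50]).round(4))
k=(T[...,2]>.168)&(T[...,2]<.181)&(abs(T[...,0]-.004)<.003)
L=k&(T[...,1]<-.016)&(T[...,1]>-.026);R=k&(T[...,1]>.016)&(T[...,1]<.026)
print("ring sides",np.median(T[L],0).round(4),np.median(T[R],0).round(4))
m=(abs(T[...,1]-.001)<.004)&(T[...,0]>.015)&(T[...,0]<.024)&(T[...,2]>.165)&(T[...,2]<.182); print("arc",np.median(T[m],0).round(4),m.sum())
k=(T[...,2]>.19)&(T[...,2]<.22)&(T[...,0]>.03)&(T[...,0]<.045)&(abs(T[...,1])<.02); print("block top",np.median(T[k],0).round(4))
E
```

```text
pos [0.56625 0.23349 0.24885] F [-0.07 -0.03 -1.99  0.02  0.04  0.01] w 0.03252956486388949 t 21.25
from [0.5663 0.2335 0.2488] 133.06 tilt 0.0
[[0.0, 0.0, -0.0]] twist 0.0 max 0.0
shaft-top pts 521
[-0.0108 -0.0241  0.1553] [0.0128 0.0249 0.1623] [0.0012 0.0014 0.1596]
arc 63 [ 0.0143 -0.0004  0.1755]
disc ((0.00010668805771274492, 0.0014229526277631521), 0.01297550369054079) [0.1581 0.1588 0.1594]
ring sides [ 0.0043 -0.0192  0.1757] [0.0038 0.0228 0.1754]
arc [0.0196 0.001  0.1756] 30
block top [0.038  0.0005 0.2047]
```

View pics/w9.png

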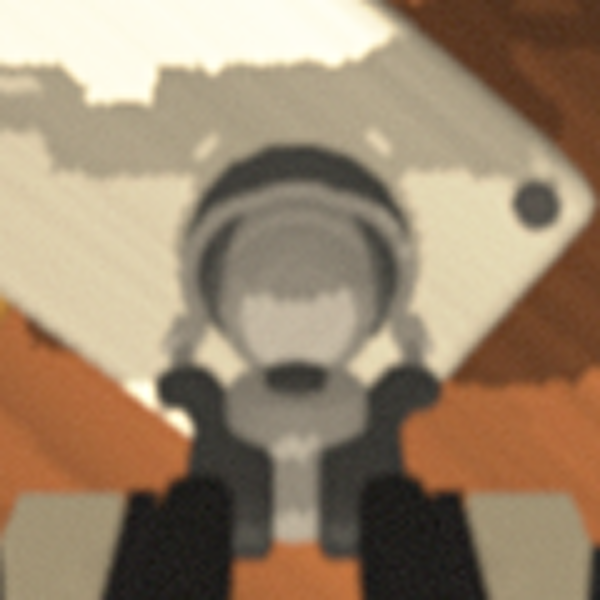

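```bash
python3 - <<'E'
from plant import job_done
print(job_done())
E
```

```text
the job is handed in; nothing more can be done
None
```

I finished the job and handed it in at about 21 s of the 61 s allowed; the hand-in gives no verdict. The knob is turned to its stop. The gripper is holding the squeezed pliers upright, with the spread ring around the groove.

- **Knob:** the wrist camera showed the bar turned by 69.6° (1.21 rad) when I let go. I did not look at it again after that.
- **Ring position:** in the last view the ring sat about 0.5 mm from the shaft axis sideways, against the 3.5 mm limit. It was 28 mm above the block's top, which is the groove's height. Measured from the shaft's top it came out about 0.7 mm low, still well within limits.
- **Hold:** the side forces were about 0, and the vertical force was a steady −2.0 N, which is just the pliers' weight. So the ring was not pressing on the pump. The tool was vertical to within 0.1°, and the grip opening was 32.5 mm against the nominal 34 mm fully squeezed.
- **Disagreements:** the camera's calibration differed from the arm's by about 1 mm sideways. I used the ring-to-shaft offset within one image instead and shifted the tool by about 1.3 mm in total. When squeezed, the pliers also slid about 3.5 mm down in the gripper, and I allowed for that in the final height.
- **Bystanders:** I kept the arm away from the sauce bottle, tea cup and spice jar, but I did not check their positions again at the end.

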